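Cap the cell holder: screw home, back off a quarter turn, hold

ROBOT

A 6-joint arm with a two-finger parallel gripper is mounted at the origin on the work surface. World frame = base frame: x ahead of the robot, y to its left, z up, the work surface at z = 0. Lengths are in m, angles in rad, forces in N, time in s.
With the tool pointing down it reaches from about 0.375 to 0.9 m from the base axis. Payload 3.1 kg.
Tool frame: the origin (TCP) lies at the centre of the arm's flange, where the gripper is bolted on; the fingertips stand robot.tip_extent ahead of it and the grasp point (between the pads) lies 164 mm ahead of it (robot.tip_extent is the distance from the TCP to the fingertips, in m); z points along the fingers, y is the line along which they close (so a half turn about z gives the same grasp; the last joint's range is limited). The gripper opens to 87 mm and grips with 3 to 60 N. Pads are 19 mm wide; open, the fingers measure 117 mm over their backs; the gripper's body (75 mm by 190 mm) begins 51 mm behind the grasp point.
Start: joints at [-1.423, 0.527, 1.433, -0, 1.181, -0.178], TCP at [0.2, -0.592, 0.405] pointing down, gripper open.
Joint ranges: [-3.08, 3.08], [-0.75, 2.2], [0.22, 2.44], [-1.43, 4.57], [0, 2.65], [-2.85, 2.85]. Speed limits (rad/s): [2.79, 2.79, 3.14, 3.14, 3.14, 3.14].

INTERFACE

Orientations are given as a unit quaternion [x, y, z, w].
In Python, from rig import get_obs, camera, hand_in, cut_out, robot gives the robot as it stands.
- The arm moves only by the tool step_arm, never from a script. Its argument "rows" is a list of rows, each a list of 6 numbers: the shift along the world's x, y, z in m, then the turn, a rotation vector about the world's x, y, z in degrees. A call has 1 to 12 rows; each row shifts and turns the commanded pose from where the row before left it; what a row does not reach is not made up. A row lasts 1/8 s, in which the tool goes at most 62.5 mm and 10.7 degrees, less where a joint would pass 70% of its speed; a pose out of reach is approached as far as the arm can. A call is refused whole if a number of a shift passes 0.0625 or a number of a turn 10.7, either way. A call with a gripper value outside its range is refused whole. "jaw" is the finger opening in m, from 0 to 0.087, set as the call begins (left out, the last holds). The fingers move at their own pace and stop on an object; "squeeze" is the grip in N (left out, the last holds). Time passes only in rows, so rows that do not move let the fingers close. It gives the time, the measured TCP pose, the force, the opening and the grip force at its end, in the units of the state.
- get_obs(): the state, without advancing time (a new reading comes with each control period).
- camera(name): name is "scene" or "top" or "wrist"; returns a dict with "pixels" (420x560x3 uint8, blue, green, red), "depth" (420x560 float32, m along the optical axis (not along the pixel's ray), 0 where there is no reading), "fov_y" (degrees; the focal length in pixels is half the picture's height over the tangent of half this angle, whatever the lens; pixels are square), "cx", "cy" (the principal point, pixels), "k1" (the pictures are not rectified: a ray, as slopes to the right and down, at radius r is drawn at 1 + k1 r^2 times it, then the intrinsics apply), "extrinsics" (4x4, takes a point from camera to world coordinates); the wrist camera has in their place "mount" (4x4, takes a point from camera to tool coordinates, whose origin is the TCP and whose axes are the flange's). Camera axes: x right, y up, looking along -z (the intrinsics and any distortion apply to the point x, -y, -z); pixel columns grow to the right and rows downward; lengths in m; the calibration is good to about 2 mm. A picture is of the moment at which its call begins: read the wrist's pose just before it.
- hand_in(): hands the job in; it is judged then, once.
Trained networks look in the newest picture that a camera, given by its name, has taken for a name from the list of things; names that differ only in an ending like _2 or _b are one class to them, and where a whole thing is asked for, a point or a joint stands for the part that bears it (a point fixed in the world has none). Each returns a list of dicts, best first, with "confidence" (0 to 1); they miss things now and then, are a little off and sometimes report something else, mostly with a low value. They report only what shows in the picture. A call takes as long as a camera call. They do not tell look-alikes from the thing itself.
- cut_out(label, camera): "region" (420x560 bool, what is visible of it) and "extent" ([centre column, centre row, width, height] in pixels, round what is visible of it).
The state is a dict: "time": time; "q": joint angles; "joint_velocities": joint speeds; "joint_torque": joint torques, N m; "position": TCP position; "tool_rot": TCP orientation; "ft_force": force on the tool from outside, world axes, zero at the start; "moment": the same for the moment, N m; "grip_width": finger opening in m; "grip_force": force on a finger pad.
Only numpy, scipy, OpenCV 4.12 (cv2) and the standard library are available. Lean on these libraries where they do the work, as an engineer would, in place of code of your own. Each camera call takes 0.05 s, during which the arm holds its last target. There are 200 camera calls.

TASK

Lift the moulded hand cap (the solid one with the ridge on top, not the plain ring) out of its mould and seat it over the flat key of the cell holder's screw plug, then turn it clockwise until the plug bottoms out. Back it off a quarter turn and finish there still gripping the cap, which stays seated on the plug. Leave everything else on the bench where it is.

Things in the scene. Friction and masses are not known exactly. Their poses are not given: they have to be found in the camera images.
- cap: Loose grey moulded hand cap, 60 g, upright, round and fluted: 48 mm diameter, 36 mm tall, plus a straight ridge 40 x 6 x 4 mm high across its top. Origin: centre of underside; z up, x along the ridge. Underside has a socket 33 (x) x 15 mm, 13 mm deep; it fits the key either way round. Stands at any yaw in one mould cavity, 1.5 mm loose, top 22 mm above the mould.
- mould: Open aluminium mould block fixed to the bench, left or right, 100 (x) x 190 (y) x 26 mm high; origin at the centre of its underside. Two round cavities, 52 mm diameter, 14 mm deep (floor 12 mm above the bench), at y = +45 and -45 mm from its centre: one holds the cap, the other the ring; which is which varies.
- ring: Loose grey plastic ring casting, 48 mm outside, 24 mm hole, 22 mm tall, in the mould's other cavity; to be left there. Origin: centre of its underside.
- holder: Aluminium cell holder fixed to the bench on the other side from the mould: base plate 90 (x) x 110 (y) x 10 mm, three posts round an upright green cell, and a round top plate 62 mm in diameter whose upper face is 74 mm above the bench. Origin: centre of its underside. The brass screw plug stands on its vertical axis.
- plug_seat (a point): Centre of the upper face of the brass plug's round flange (42 mm diameter, 6 mm thick), where the cap's underside rests when seated; x along the key, z up. 80 mm above the bench when bottomed out; rises 5 mm per turn unscrewed.
- plug (a joint): Turn of the screw plug in rad: 0 = bottomed out (a firm stop), growing as it is unscrewed (counter-clockwise from above; the thread is right-handed). It starts 0.9 to 2.3 rad out and stays where it is left; it takes about 0.06 N m to turn.
- screwdriver: Bystander: screwdriver, 170 mm long, blue handle, lying on the bench in the middle. Leave it.
- tape: Bystander: green roll of tape, 90 mm in diameter, 24 mm high, behind. Leave it.
- meter: Bystander: orange and black multimeter lying flat, 85 x 165 x 43 mm, behind. Leave it.
- pack: Bystander: pack of six upright green cells, 46 x 68 x 69 mm, behind. Leave it.
- spool: Bystander: steel wire spool, 54 mm in diameter, 38 mm tall, between mould and holder. Leave it.
- wrench: Bystander: wrench 140 mm long lying at the right. Leave it.
- bin: Bystander: open blue bin 110 x 150 x 60 mm at the left. Leave it.
- plug_key (a point): Centre of the top of the plug's flat brass key, which rises 12 mm above plug_seat: 30 (x) x 12 mm for 5 mm, then stepped in to 28 x 10 and at the tip 25 x 7 mm. Same axes as plug_seat. The cap's socket is 1.5 mm wider than the key on every side, so a cap has about 0.1 rad of free play each way on it, taken up on reversal.
There are look-alikes about, which are no part of the job. Leave any orange look-alike of the cap alone.

How it is judged:
By the outcome, as a careful person would: the job done as asked, in the order asked, and still so for the second after the job is handed in, while the arm keeps its last pose, push and grip.
It also fails if it takes over 64 s, if anything falls off the work surface, if the arm or the gripper's body presses on something with over 40 N, if the wrist force passes 120 N, or if a joint passes its speed limit or range.

## Working session

There is one attempt and no reset: what is moved stays moved. The work goes in short steps, Python scripts to look and compute and a tool call to move; the robot and the scene stay as the last step left them, time stands still between calls to the robot, and variables do not carry over. Pictures are saved under pics/ and viewed, at most 10 in all, crops included, and the job is handed in when it is done.

Besides the shell and the picture viewer there is one more tool, called after "Call:" as name(argument=value, ...) on one line, values as JSON. step_arm: Moves the arm, as the interface text tells. Its arguments: {"type":"object","properties":{"rows":{"type":"array"},"jaw":{"type":"number"},"squeeze":{"type":"number"}},"required":["rows"]}

```bash
mkdir -p pics; cat > h.py <<'E'
import numpy as np, cv2
from rig import get_obs, camera, hand_in, cut_out, robot
from scipy.spatial.transform import Rotation as R
def ext(c,o=None):
    if 'extrinsics' in c: return np.array(c['extrinsics'])
    T=np.eye(4);T[:3,:3]=R.from_quat(o['tool_rot']).as_matrix();T[:3,3]=o['position']
    return T@np.array(c['mount'])
def cloud(c,T):
    d=c['depth'];h,w=d.shape;f=h/2/np.tan(np.radians(c['fov_y'])/2)
    v,u=np.mgrid[:h,:w];K=np.array([[f,0,c['cx']],[0,f,c['cy']],[0,0,1]])
    p=cv2.undistortPoints(np.stack([u,v],-1).reshape(-1,1,2).astype(np.float64),K,np.array([c['k1'],0,0,0,0.])).reshape(h,w,2)
    P=np.stack([p[...,0]*d,-p[...,1]*d,-d],-1)
    return P@T[:3,:3].T+T[:3,3]
E
python3 - <<'E'
from h import *
for n in ['top','scene']:
    c=camera(n); cv2.imwrite(f'pics/{n}0.png',c['pixels'])
    W=cloud(c,ext(c)); np.save(n+'.npy',W)
    for l in ['cap','ring','mould','holder','plug','spool']:
        for r in cut_out(l,n)[:4]:
            m=r['region']&(c['depth']>0); print(n,l,round(r['confidence'],2),np.round(r['extent']),np.round(np.median(W[m],0),3) if m.any() else '')
print(get_obs(),getattr(robot,'tip_extent',None))
E
```

```text
top cap 0.89 [178. 255.  23.  16.] [0.489 0.267 0.048]
top cap 0.83 [194. 199.  22.  16.] [0.622 0.231 0.036]
top ring 0.67 [215. 252.  20.  21.] [0.496 0.179 0.033]
top mould 0.96 [199. 252.  86.  47.] [0.49  0.222 0.026]
top mould 0.41 [212. 143.  34.  27.] [0.76  0.186 0.064]
top mould 0.36 [285. 213.  11.  68.] [0.562 0.006 0.022]
top holder 0.82 [372. 229.  48.  46.] [ 0.548 -0.202  0.012]
top holder 0.47 [284. 273.  18.  16.] [0.438 0.009 0.038]
top plug 0.58 [375. 224.  16.  15.] [ 0.55  -0.21   0.083]
top spool 0.75 [283. 274.  20.  22.] [0.438 0.009 0.038]
scene cap 0.88 [344. 262.  22.  26.] [0.636 0.236 0.036]
scene cap 0.82 [380. 229.  24.  16.] [0.5   0.272 0.047]
scene ring 0.7 [345. 219.  20.  15.] [0.503 0.179 0.033]
scene mould 0.88 [361. 228.  74.  50.] [0.518 0.226 0.026]
scene holder 0.76 [214. 184.  48.  40.] [ 0.565 -0.197  0.012]
scene holder 0.55 [178. 146.  37.  25.] [ 0.449 -0.408  0.008]
scene spool 0.76 [302. 189.  20.  25.] [0.448 0.015 0.036]
{'time': 0.7, 'q': array([-1.42353666e+00,  5.27438551e-01,  1.43268416e+00,  1.65312923e-05,
        1.18142921e+00, -1.78520492e-01]), 'joint_velocities': array([-7.57062245e-04,  1.00966608e-03,  1.41491585e-05, -7.84932115e-04,
        4.15412418e-04,  5.50948008e-04]), 'joint_torque': array([-1.88198037e-04, -4.39862502e+01, -1.76950675e+01,  6.35594060e-02,
        5.03984420e-02, -2.13433708e-05]), 'position': array([ 0.20004363, -0.59209316,  0.40479125]), 'tool_rot': array([9.86763228e-01, 1.62167605e-01, 7.32774909e-06, 2.04845016e-05]), 'ft_force': array([-0.01980921, -0.0916365 , -0.49294784]), 'moment': array([ 0.04017836, -0.02078758,  0.0179434 ]), 'grip_force': 0.0, 'grip_width': 0.08701998752834252} 0.1822
```

View pics/top0.png

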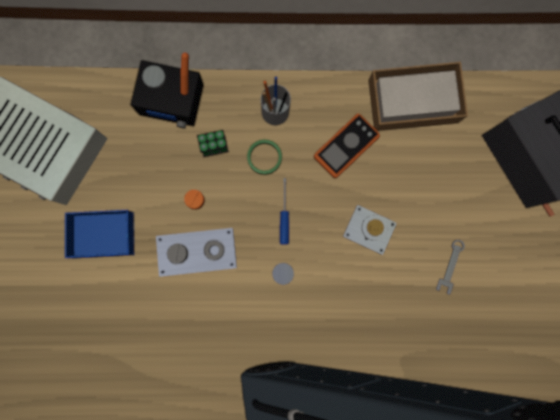

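```bash
python3 - <<'E'
import cv2
a=cv2.imread('pics/top0.png')
cv2.imwrite('pics/crop0.png',cv2.resize(a[170:300,130:420],None,fx=2.75,fy=2.75,interpolation=cv2.INTER_CUBIC))
E
```

```text
(no output)
```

View pics/crop0.png

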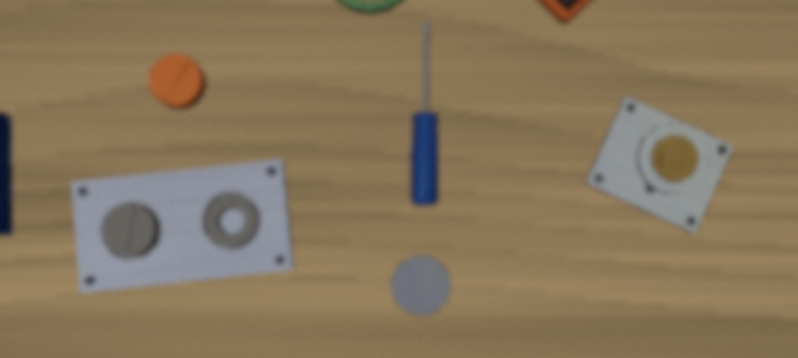

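The cap candidates in the top view are:
- the grey solid cap with a ridge at (178,255)
- the grey ring at (215,252)
- the orange look-alike at (194,199)
- the spool's round top at (283,274)

I choose (178,255). The holder with the brass plug is at about (375,226). I'll look at the plug with the wrist camera first, since it is on the way.

```bash
python3 - <<'E'
from h import *
c=camera('wrist'); print(np.round(c['mount'],3),c['fov_y'],c['cx'],c['cy'],c['k1'])
o=get_obs();print(np.round(ext(c,o),3))
E
```

```text
[[-0.     0.965  0.262  0.072]
 [ 1.     0.     0.    -0.001]
 [ 0.     0.262 -0.965  0.019]
 [ 0.     0.     0.     1.   ]] 61.14279147395059 281.3755044779856 208.7048399154831 -0.09415012565782627
[[ 0.32   0.914  0.248  0.268]
 [-0.947  0.309  0.084 -0.568]
 [-0.    -0.262  0.965  0.386]
 [ 0.     0.     0.     1.   ]]
```

Call:
step_arm(rows=[[0.03, 0.04, 0, 0, 0, 0], [0.03, 0.04, 0, 0, 0, 0], [0.03, 0.04, 0, 0, 0, 0], [0.03, 0.04, 0, 0, 0, 0], [0.03, 0.04, 0, 0, 0, 0], [0.03, 0.04, 0, 0, 0, 0], [0.03, 0.04, 0, 0, 0, 0], [0.03, 0.04, 0, 0, 0, 0], [0.03, 0.04, 0, 0, 0, 0], [0, 0, 0, 0, 0, 0]])

```text
time: 2.0
position: [0.4714, -0.2294, 0.4049]
tool_rot: [0.986, 0.165, 0.0, -0.0]
ft_force: [-0.0, 0.6, 0.1]
grip_width: 0.0867
grip_force: 0.0
```

```bash
python3 - <<'E'
from h import *
o=get_obs();c=camera('wrist'); W=cloud(c,ext(c,o)); np.save('w1.npy',W); cv2.imwrite('pics/w1.png',c['pixels'])
m=(W[...,2]>.07)&(c['depth']>0); v,u=np.nonzero(m); print(u.min(),u.max(),v.min(),v.max(),np.round(np.percentile(W[m],[1,50,99],axis=0),4))
for r in cut_out('plug','wrist')[:3]+cut_out('plug_key','wrist')[:2]: print(r['confidence'],r['extent'])
a=c['pixels'][v.min()-10:v.max()+10,u.min()-10:u.max()+10]
cv2.imwrite('pics/w1c.png',cv2.resize(a,None,fx=5,fy=5,interpolation=cv2.INTER_CUBIC)[:600,:800])
z=W[...,2][m]; print(np.histogram(z,bins=np.arange(.07,.105,.001)))
E
```

```text
0 559 63 419 [[ 0.4553 -0.2827  0.075 ]
 [ 0.4967 -0.2192  0.3183]
 [ 0.5681 -0.1562  0.343 ]]
0.75 [293.3, 101.4, 50.4, 52.0]
0.75 [294.0, 98.0, 52.7, 56.1]
(array([   0,    0,    3,  116,  762, 1032,  280,   16,    0,    0,    7,
        170,  680,  509,   85,    6,   18,   53,   33,   14,   48,   78,
         30,   48,  149,   89,   14,    1,    0,    0,    0,    0,    0,
          0]), array([0.07 , 0.071, 0.072, 0.073, 0.074, 0.075, 0.076, 0.077, 0.078,
       0.079, 0.08 , 0.081, 0.082, 0.083, 0.084, 0.085, 0.086, 0.087,
       0.088, 0.089, 0.09 , 0.091, 0.092, 0.093, 0.094, 0.095, 0.096,
       0.097, 0.098, 0.099, 0.1  , 0.101, 0.102, 0.103, 0.104]))
```

View pics/w1c.png

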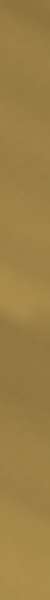

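The crop caught only wood because the height mask included the gripper. I'll crop around the network's plug box at (293,101) instead.

```bash
cat > fit.py <<'E'
from h import *
def plug(W,ctr,r=.04):
    d=np.hypot(W[...,0]-ctr[0],W[...,1]-ctr[1])<r; z=W[...,2]
    fl=W[d&(z>.079)&(z<.086)]; k=W[d&(z>.0875)&(z<.1)]; pl=W[d&(z>.072)&(z<.0785)]
    al=W[d&(z>.079)&(z<.1)]
    print('plate z',np.median(pl[:,2]),'flange z',np.median(fl[:,2]),'key n',len(k),'ztop',np.percentile(k[:,2],80))
    def rect(n,P):
        r=cv2.minAreaRect((P[:,:2]*1000).astype(np.float32)); b=cv2.boxPoints(r)
        e=b[1]-b[0],b[2]-b[1]; L=max(e,key=np.linalg.norm); print(n,np.round(r[0],1),np.round(r[1],1),'yaw',np.degrees(np.arctan2(L[1],L[0]))%180)
    rect('key',k); t=k[k[:,2]>.0925]; rect('tip',t)
    q=t[:,:2]-t[:,:2].mean(0); V=np.linalg.svd(q,full_matrices=False)[2][0]; print('pca',np.degrees(np.arctan2(V[1],V[0]))%180,'mean',k.mean(0),t.mean(0))
    c,R_=cv2.minEnclosingCircle((al[:,:2]*1000).astype(np.float32)); print('flange circ',c,R_)
    c,R_=cv2.minEnclosingCircle((pl[:,:2]*1000).astype(np.float32)); print('plate circ',c,R_)
E
python3 - <<'E'
from fit import *
W=np.load('w1.npy'); plug(W,W[101,293]); print(W[101,293])
a=cv2.imread('pics/w1.png')[55:155,230:360]; cv2.imwrite('pics/w1d.png',cv2.resize(a,None,fx=5,fy=5,interpolation=cv2.INTER_CUBIC))
E
```

```text
plate z 0.07520329645172724 flange z 0.08285874724049441 key n 528 ztop 0.0949800347006381
key [ 553.5 -210.6] [12.2 30.1] yaw 94.567184
tip [ 553.4 -211.4] [ 9.  26.5] yaw 92.230354
pca 92.97779235328561 mean [ 0.55332094 -0.2107143   0.09289381] [ 0.55351309 -0.21075252  0.09470466]
flange circ (553.3571166992188, -210.7758026123047) 21.016225814819336
plate circ (553.141357421875, -210.44351196289062) 31.068933486938477
[ 0.55151009 -0.21082525  0.09443363]
```

View pics/w1d.png

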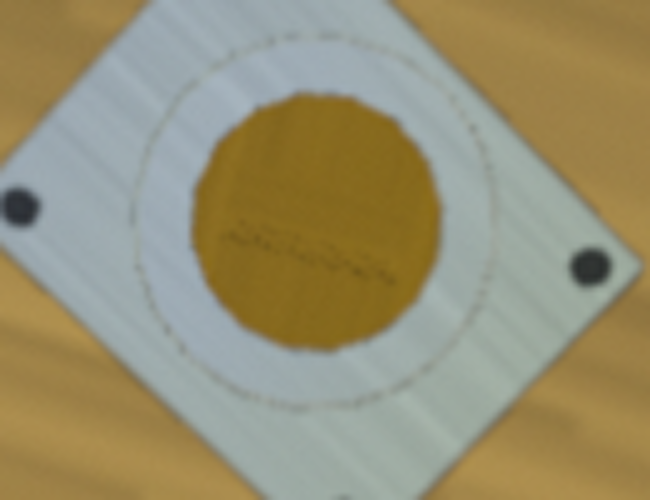

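The crop shows the brass flange clearly, centred near wrist pixel (293,99), with a faint key across it. The fitted circles agree with the known diameters, and the key yaw is about 93°. Next is the cap.

Call:
step_arm(rows=[[-0.003, 0.053, -0.005, 0, 0, 0], [-0.003, 0.053, -0.005, 0, 0, 0], [-0.003, 0.053, -0.005, 0, 0, 0], [-0.003, 0.053, -0.005, 0, 0, 0], [-0.003, 0.053, -0.005, 0, 0, 0], [-0.003, 0.053, -0.005, 0, 0, 0], [-0.003, 0.053, -0.005, 0, 0, 0], [-0.003, 0.053, -0.005, 0, 0, 0], [-0.003, 0.053, -0.005, 0, 0, 0], [0, 0, 0, 0, 0, 0], [0, 0, 0, 0, 0, 0]], jaw=0.066)

```text
time: 3.52
position: [0.4435, 0.2437, 0.3597]
tool_rot: [0.987, 0.162, -0.0, 0.0]
ft_force: [-0.3, -0.9, -0.0]
grip_width: 0.0658
grip_force: 0.0
```

```bash
python3 - <<'E'
from h import *
o=get_obs();c=camera('wrist'); W=cloud(c,ext(c,o)); np.save('w2.npy',W); cv2.imwrite('pics/w2.png',c['pixels'])
print(o['position'],o['q'])
for r in cut_out('cap','wrist'):
    print(r['confidence'],r['extent'])
    P=W[r['region']&(c['depth']>0)]; print(np.round(np.median(P,0),4))
r=max(cut_out('cap','wrist'),key=lambda r:r['confidence'])
ctr=np.median(W[r['region']],0); d=np.hypot(*(W[...,:2]-ctr[:2]).transpose(2,0,1)); z=W[...,2]
print(np.histogram(z[d<.035],bins=np.arange(.01,.06,.001))[0])
p=W[(d<.04)&(z>.045)&(z<.06)]; print('top circ',cv2.minEnclosingCircle((p[:,:2]*1000).astype(np.float32)))
b=np.percentile(z[d<.02],30); k=W[(d<.03)&(z>b+.0022)&(z<.06)]
rr=cv2.minAreaRect((k[:,:2]*1000).astype(np.float32)); print('ridge',len(k),rr)
q=k[:,:2]-k[:,:2].mean(0); V=np.linalg.svd(q,full_matrices=False)[2][0]; print('pca',np.degrees(np.arctan2(V[1],V[0])),k.mean(0),b)
pl=W[(d>.03)&(d<.045)&(z>.02)&(z<.032)]; print('mould z',np.median(pl[:,2]))
x,y,w,h=map(int,r['extent']); cv2.imwrite('pics/w2c.png',cv2.resize(c['pixels'][max(0,y-80):y+80,max(0,x-100):x+100],None,fx=3.5,fy=3.5))
E
```

```text
[0.44345848 0.24373602 0.35966835] [ 2.81568528e-01  4.33512724e-01  1.77499733e+00 -8.34856193e-04
  9.33566949e-01  1.52807787e+00]
0.73 [361.9, 14.4, 64.5, 28.9]
[0.6085 0.232  0.0365]
0.59 [271.6, 138.3, 55.7, 59.2]
[0.4912 0.2702 0.0493]
[ 20  16  16  14  21  16  12   8  20  15  22  16  13  14  15  16  16  17
  11  19  20  17  21  21  26  61 251 310 118  13  24  31  14   0   0   0
   0   0   0   0   0   0   0   0   0   0   0   0   0]
top circ ((0.0, 0.0), 0.0)
ridge 1331 ((611.8699951171875, 230.9764862060547), (20.362680435180664, 46.836753845214844), 9.182414054870605)
pca -75.69300316726572 [0.60950435 0.23191272 0.03095578] 0.0021066554023753126
mould z nan
  return _methods._mean(a, axis=axis, dtype=dtype,
  ret = ret.dtype.type(ret / rcount)
```

View pics/w2c.png

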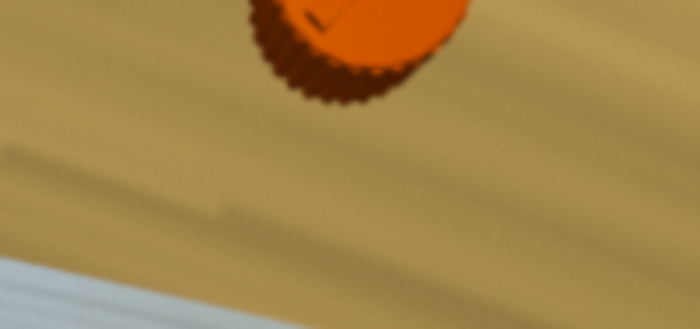

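That top detection is the orange look-alike at wrist pixel (362,14). The grey cap in the mould is at (272,138), so I'll redo the fit there.

```bash
python3 - <<'E'
from h import *
W=np.load('w2.npy'); img=cv2.imread('pics/w2.png'); ctr=np.array([.4912,.2702])
d=np.hypot(*(W[...,:2]-ctr).transpose(2,0,1)); z=W[...,2]
pl=W[(d>.03)&(d<.045)&(z>.02)&(z<.032)]; m=np.median(pl[:,2])
print('mould z',m,np.histogram(z[d<.02],bins=np.arange(.044,.058,.001)))
p=W[(d<.04)&(z>m+.018)&(z<.06)]; print('top circ',cv2.minEnclosingCircle((p[:,:2]*1000).astype(np.float32)))
k=W[(d<.03)&(z>m+.0242)&(z<.06)]
print('ridge',len(k),cv2.minAreaRect((k[:,:2]*1000).astype(np.float32)))
q=k[:,:2]-k[:,:2].mean(0); V=np.linalg.svd(q,full_matrices=False)[2][0]; print('pca',np.degrees(np.arctan2(V[1],V[0])),k.mean(0))
cv2.imwrite('pics/w2d.png',cv2.resize(img[90:190,205:345],None,fx=5,fy=5,interpolation=cv2.INTER_CUBIC))
E
```

```text
mould z 0.02715522535411219 (array([  0,   0,   0,  83, 524, 758, 186,  27, 124, 179,  46,   1,   1,
         0]), array([0.044, 0.045, 0.046, 0.047, 0.048, 0.049, 0.05 , 0.051, 0.052,
       0.053, 0.054, 0.055, 0.056, 0.057, 0.058]))
top circ ((490.59136962890625, 270.0730895996094), 24.097454071044922)
ridge 375 ((491.5303649902344, 273.11431884765625), (20.952062606811523, 39.10664749145508), 68.67955780029297)
pca 172.1168262582266 [0.49094975 0.27002113 0.05320054]
```

View pics/w2d.png

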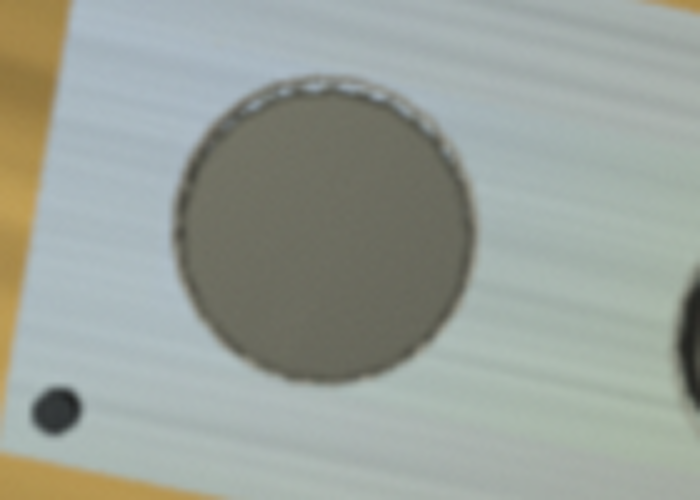

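The crop shows the solid grey cap centred in its cavity. The fitted centre is (0.4906, 0.2701) and the ridge yaw is about -8°. I'll descend on it.

Call:
step_arm(rows=[[0.0157, 0.0088, -0.02, 0, 0, 0], [0.0157, 0.0088, -0.02, 0, 0, 0], [0.0157, 0.0088, -0.02, 0, 0, 0], [0, 0, -0.025, 0, 0, 0], [0, 0, -0.02, 0, 0, 0], [0, 0, -0.015, 0, 0, 0], [0, 0, -0.015, 0, 0, 0], [0, 0, -0.008, 0, 0, 0], [0, 0, -0.005, 0, 0, 0], [0, 0, 0, 0, 0, 0], [0, 0, 0, 0, 0, 0]])

```text
time: 5.05
position: [0.4903, 0.2715, 0.2122]
tool_rot: [0.987, 0.162, 0.0, -0.0]
ft_force: [-0.2, 0.1, -0.5]
grip_width: 0.0663
grip_force: 0.0
```

Call:
step_arm(rows=[[0, 0, 0, 0, 0, 0], [0, 0, 0, 0, 0, 0], [0, 0, 0, 0, 0, 0], [0, 0, 0, 0, 0, 0], [0, 0, 0, 0, 0, 0]], jaw=0.04, squeeze=40)

```text
time: 5.68
position: [0.4902, 0.2713, 0.212]
tool_rot: [0.987, 0.162, 0.0, 0.0]
ft_force: [0.8, 0.2, 3.1]
grip_width: 0.0468
grip_force: 40.0
```

Call:
step_arm(rows=[[0, 0, 0.02, 0, 0, 0], [0, 0, 0.05, 0, 0, 0], [0, 0, 0.05, 0, 0, 0], [0, 0, 0.04, 0, 0, 0], [0.01, -0.05, 0.0035, 0, 0, 10.1], [0.01, -0.05, 0.0035, 0, 0, 10.1], [0.01, -0.05, 0.0035, 0, 0, 10.1], [0.01, -0.05, 0.0035, 0, 0, 10.1], [0.01, -0.05, 0.0035, 0, 0, 10.1], [0.01, -0.05, 0.0035, 0, 0, 10.1], [0.01, -0.05, 0.0035, 0, 0, 10.1], [0.01, -0.05, 0.0035, 0, 0, 10.1]])

```text
time: 7.18
position: [0.5701, -0.1303, 0.3995]
tool_rot: [0.644, 0.765, 0.0, -0.0]
ft_force: [-0.3, 0.4, -1.2]
grip_width: 0.0468
grip_force: 40.0
```

Call:
step_arm(rows=[[0.01, -0.05, 0, 0, 0, 10.1], [0.01, -0.05, 0, 0, 0, 10.1], [0.005, -0.05, 0, 0, 0, 0], [0, 0, 0, 0, 0, 0], [0, 0, 0, 0, 0, 0], [0, 0, 0, 0, 0, 0]])

```text
time: 7.92
position: [0.595, -0.2772, 0.3995]
tool_rot: [0.502, 0.865, 0.0, -0.001]
ft_force: [-0.4, 0.2, -0.0]
grip_width: 0.047
grip_force: 40.0
```

```bash
python3 - <<'E'
from fit import *
o=get_obs();c=camera('wrist'); W=cloud(c,ext(c,o)); np.save('w3.npy',W); cv2.imwrite('pics/w3.png',c['pixels'])
t=R.from_quat(o['tool_rot']).as_matrix();print(o['position'],'yaw x',np.degrees(np.arctan2(t[1,0],t[0,0])),o['q'],o['grip_width'])
plug(W,np.array([.5533,-.2106]))
E
```

```text
[ 0.59502358 -0.27715423  0.39949381] yaw x 119.74848836899939 [-6.05892319e-01  5.76416823e-01  1.35335109e+00  3.83118447e-04
  1.21326382e+00 -1.12523594e+00] 0.046954989954170634
plate z 0.07519690843799759 flange z 0.0828338753086097 key n 546 ztop 0.09512069339105672
key [ 553.4 -210.6] [12.  30.4] yaw 93.92924
tip [ 553.6 -210.2] [ 8.9 26. ] yaw 95.40561
pca 94.8017082013112 mean [ 0.55349259 -0.21061533  0.09282031] [ 0.55342736 -0.21053269  0.09478832]
flange circ (553.4660034179688, -210.57823181152344) 20.97454833984375
plate circ (553.602294921875, -210.5806427001953) 31.198143005371094
```

View pics/w3.png

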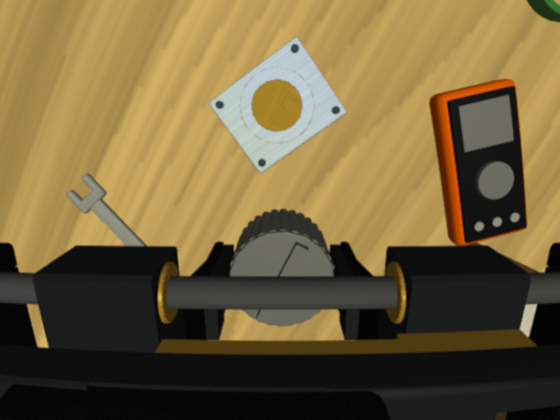

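The wrist view shows the cap gripped at about (283,270) and the plug at (277,104). The plug position repeats to 0.2 mm at the new yaw, so camera bias is negligible. I'll measure the held cap and refine its yaw against the key.

```bash
python3 - <<'E'
from h import *
o=get_obs();W=np.load('w3.npy'); z=W[...,2]; m=np.zeros(z.shape,bool); m[205:275,225:340]=1
print(np.histogram(z[m],bins=np.arange(.2,.25,.002))[0])
zt=.048+o['position'][2]-.212+.0008
S=m&(abs(z-zt)<.006); P=W[S]; 
d=np.hypot(*(P[:,:2]-o['position'][:2]).T); P=P[d<.026]
for t in (.0025,.003):
    k=P[P[:,2]>zt+t]; q=k[:,:2]; print(len(k),cv2.minAreaRect((q*1000).astype(np.float32)))
    v=cv2.fitLine((q*1000).astype(np.float32),cv2.DIST_HUBER,0,.01,.01).ravel(); print('yaw',np.degrees(np.arctan2(v[1],v[0]))%180,v)
print(zt,np.median(P[:,2]),cv2.minEnclosingCircle((P[:,:2]*1000).astype(np.float32)))
for f in ('w1','w3'):
    V=np.load(f+'.npy'); dd=np.hypot(*(V[...,:2]-[.5535,-.2106]).transpose(2,0,1)); k=V[(dd<.02)&(V[...,2]>.089)&(V[...,2]<.1)]
    v=cv2.fitLine((k[:,:2]*1000).astype(np.float32),cv2.DIST_HUBER,0,.01,.01).ravel(); print(f,np.degrees(np.arctan2(v[1],v[0]))%180)
E
```

```text
[  48   73   82   85   78   79   85   86   93  131  139  139  153  138
  160  159  163  684 2595  147  432   44   12    0]
506 ((589.4592895507812, -266.5965270996094), (47.814937591552734, 14.551843643188477), 30.644582748413086)
yaw 75.43733 [ 2.5143871e-01  9.6787322e-01  5.9468127e+02 -2.6413516e+02]
481 ((589.4592895507812, -266.5965270996094), (47.814937591552734, 14.551843643188477), 30.644582748413086)
yaw 77.53731 [ 2.1580380e-01  9.7643673e-01  5.9474762e+02 -2.6413940e+02]
0.23651256269262422 0.23667620931516553 ((592.181396484375, -271.5037841796875), 24.39775276184082)
w1 94.12942
w3 93.81152
```

```bash
python3 - <<'E'
from h import *
o=get_obs();W=np.load('w3.npy'); z=W[...,2]; m=np.zeros(z.shape,bool); m[225:330,240:325]=1
c=o['position'][:2]
for w in ((.2385,.2425),(.239,.242)):
  S=m&(z>w[0])&(z<w[1])&(np.hypot(*(W[...,:2]-c).transpose(2,0,1))<.021)
  S=cv2.morphologyEx(S.astype(np.uint8),cv2.MORPH_OPEN,np.ones((2,2)))>0
  n,L,st,_=cv2.connectedComponentsWithStats(S.astype(np.uint8))
  for i in range(1,n):
    if st[i,4]>30:
      k=W[L==i][:,:2]*1000; v=cv2.fitLine(k.astype(np.float32),cv2.DIST_HUBER,0,.01,.01).ravel(); print(w,st[i],cv2.minAreaRect(k.astype(np.float32))[1],np.degrees(np.arctan2(v[1],v[0]))%180,v[2:])
img=cv2.imread('pics/w3.png')
a=img[200:335,220:345]; cv2.imwrite('pics/w3c.png',cv2.resize(a,None,fx=4.4,fy=4.4,interpolation=cv2.INTER_CUBIC))
# ray-plane for visible left ridge edge, plane of body top
for (u,v) in [(258,317),(296,243),(307,247)]: print(u,v,W[v,u])
E
```

```text
(0.2385, 0.2425) [280 244  30  34 518] (12.5869140625, 70.07498168945312) 108.33078 [ 595.1512  -264.08514]
(0.2385, 0.2425) [257 310  20  15 203] (7.766960620880127, 11.138145446777344) 119.889435 [ 597.68567 -294.0559 ]
(0.239, 0.242) [280 245  30  33 497] (12.5869140625, 70.07498168945312) 108.802505 [ 595.16943 -264.25208]
(0.239, 0.242) [257 310  20  15 199] (7.766960620880127, 11.138145446777344) 85.82878 [ 597.6303  -293.80225]
258 317 [ 0.59449506 -0.29580919  0.24097475]
296 243 [ 0.5914594  -0.25695458  0.24044999]
307 247 [ 0.59710842 -0.25701772  0.23775486]
```

View pics/w3c.png

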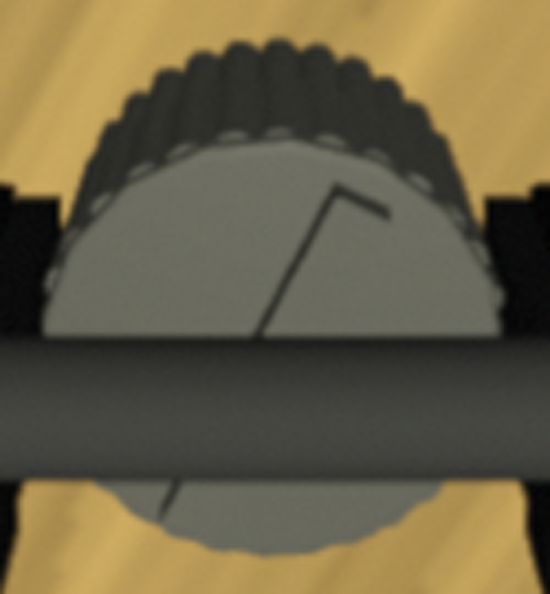

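In the crop the ridge's left edge runs from (296,242) to (257,317) in the full picture. In the world this is 94.5° against the key's 94°, so the yaw matches. I'll move over the plug.

Call:
step_arm(rows=[[-0.021, 0.0333, 0, 0, 0, 0], [-0.021, 0.0333, -0.01, 0, 0, 0], [0, 0, -0.04, 0, 0, 0], [0, 0, -0.03, 0, 0, 0], [0, 0, -0.011, 0, 0, 0], [0, 0, 0, 0, 0, 0], [0, 0, 0, 0, 0, 0], [0, 0, 0, 0, 0, 0]])

```text
time: 8.98
position: [0.5536, -0.2123, 0.31]
tool_rot: [0.502, 0.865, -0.0, 0.001]
ft_force: [-0.6, 0.4, 0.4]
grip_width: 0.0468
grip_force: 40.0
```

Call:
step_arm(rows=[[0, 0.001, -0.005, 0, 0, 0], [0, 0, -0.005, 0, 0, 0], [0, 0, -0.003, 0, 0, 0], [0, 0, 0, 0, 0, 0], [0, 0, 0, 0, 0, 0]])

```text
time: 9.6
position: [0.5532, -0.2112, 0.2957]
tool_rot: [0.503, 0.865, -0.0, -0.0]
ft_force: [0.7, 0.6, -1.4]
grip_width: 0.0464
grip_force: 40.0
```

Call:
step_arm(rows=[[0, 0, -0.002, 0, 0, 0], [0, 0, -0.002, 0, 0, 0], [0, 0, 0, 0, 0, 0], [0, 0, 0, 0, 0, 0]])

```text
time: 10.1
position: [0.5532, -0.2111, 0.2917]
tool_rot: [0.503, 0.865, -0.0, -0.0]
ft_force: [0.1, -0.2, -0.7]
grip_width: 0.046
grip_force: 40.0
```

Call:
step_arm(rows=[[0, 0, -0.002, 0, 0, 0], [0, 0, -0.002, 0, 0, 0], [0, 0, 0, 0, 0, 0], [0, 0, 0, 0, 0, 0]])

```text
time: 10.6
position: [0.5532, -0.2111, 0.2877]
tool_rot: [0.502, 0.865, -0.0, -0.0]
ft_force: [0.1, -0.2, -1.7]
grip_width: 0.0462
grip_force: 40.0
```

Call:
step_arm(rows=[[0, 0, -0.002, 0, 0, 0], [0, 0, -0.001, 0, 0, 0], [0, 0, 0, 0, 0, 0], [0, 0, 0, 0, 0, 0]])

```text
time: 11.1
position: [0.5532, -0.2111, 0.2848]
tool_rot: [0.503, 0.865, 0.0, 0.0]
ft_force: [0.8, -0.8, -0.4]
grip_width: 0.0473
grip_force: 40.0
```

Call:
step_arm(rows=[[0, 0, -0.001, 0, 0, 0], [0, 0, -0.001, 0, 0, 0], [0, 0, 0, 0, 0, 0], [0, 0, 0, 0, 0, 0]])

```text
time: 11.6
position: [0.5532, -0.2111, 0.2827]
tool_rot: [0.502, 0.865, -0.0, -0.0]
ft_force: [0.6, 0.4, -1.0]
grip_width: 0.0465
grip_force: 40.0
```

Call:
step_arm(rows=[[0, 0, -0.0007, 0, 0, 0], [0, 0, 0, 0, 0, 0], [0, 0, 0, 0, 0, 0]])

```text
time: 11.98
position: [0.5532, -0.2111, 0.2821]
tool_rot: [0.502, 0.865, -0.0, -0.0]
ft_force: [0.5, 0.1, -0.7]
grip_width: 0.0469
grip_force: 40.0
```

Call:
step_arm(rows=[[0, 0, -0.0007, 0, 0, 0], [0, 0, 0, 0, 0, 0], [0, 0, 0, 0, 0, 0]])

```text
time: 12.35
position: [0.5532, -0.2111, 0.2816]
tool_rot: [0.503, 0.865, -0.0, 0.0]
ft_force: [-0.9, 0.7, 2.0]
grip_width: 0.0467
grip_force: 40.0
```

Call:
step_arm(rows=[[0, 0, -0.0007, 0, 0, 0], [0, 0, 0, 0, 0, 0], [0, 0, 0, 0, 0, 0]])

```text
time: 12.72
position: [0.5532, -0.2111, 0.2815]
tool_rot: [0.502, 0.865, -0.0, 0.0]
ft_force: [-1.3, 0.6, 5.2]
grip_width: 0.0469
grip_force: 40.0
```

The cap is seated, with contact at TCP z = 0.2816. That puts the plug roughly 2.0 rad out. I'll turn clockwise.

Call:
step_arm(rows=[[0, 0, -0.0001, 0, 0, -7], [0, 0, -0.0001, 0, 0, -7], [0, 0, -0.0001, 0, 0, -7], [0, 0, -0.0001, 0, 0, -7], [0, 0, -0.0001, 0, 0, -7], [0, 0, -0.0001, 0, 0, -7], [0, 0, -0.0001, 0, 0, -7], [0, 0, -0.0001, 0, 0, -7]])

```text
time: 13.72
position: [0.5532, -0.2115, 0.2807]
tool_rot: [0.85, 0.526, -0.0, 0.001]
ft_force: [-1.0, -0.3, 4.9]
grip_width: 0.0465
grip_force: 40.0
```

```bash
cat > s.py <<'E'
from h import *
o=get_obs();t=R.from_quat(o['tool_rot']).as_matrix()
print(o['time'],o['position'].round(4),'yaw x',np.degrees(np.arctan2(t[1,0],t[0,0])).round(2),'F',o['ft_force'].round(1),'M',o['moment'].round(3),'j6',o['q'][5].round(3),o['grip_width'].round(4))
E
python3 s.py
```

```text
Traceback (most recent call last):
  File "s.py", line 3, in <module>
    print(o['time'],o['position'].round(4),'yaw x',np.degrees(np.arctan2(t[1,0],t[0,0])).round(2),'F',o['ft_force'].round(1),'M',o['moment'].round(3),'j6',o['q'][5].round(3),o['grip_width'].round(4))
                                                                                                                                                                              ^^^^^^^^^^^^^^^^^^^^^
AttributeError: 'float' object has no attribute 'round'
```

Call:
step_arm(rows=[[0, 0, -0.0001, 0, 0, -7], [0, 0, -0.0001, 0, 0, -7], [0, 0, -0.0001, 0, 0, -7], [0, 0, -0.0001, 0, 0, -7], [0, 0, 0, 0, 0, 0]])

```text
time: 14.35
position: [0.5532, -0.2114, 0.2803]
tool_rot: [0.952, 0.306, 0.0, 0.001]
ft_force: [-1.8, -0.4, 6.4]
grip_width: 0.0467
grip_force: 40.0
```

```bash
sed -i "s/,o\['grip_width'\].round(4)//" s.py; python3 s.py; python3 s.py
```

```text
14.35 [ 0.5532 -0.2114  0.2803] yaw x 35.63 F [-1.8 -0.4  6.4] M [-0.052  0.283 -0.005] j6 0.396
14.35 [ 0.5532 -0.2114  0.2803] yaw x 35.63 F [-1.8 -0.4  6.4] M [-0.052  0.283 -0.005] j6 0.396
```

Call:
step_arm(rows=[[0, 0, -7e-05, 0, 0, -5], [0, 0, -7e-05, 0, 0, -5], [0, 0, -7e-05, 0, 0, -5]])

```text
time: 14.72
position: [0.5532, -0.2115, 0.2801]
tool_rot: [0.984, 0.178, 0.0, 0.001]
ft_force: [-2.4, -0.4, 5.4]
grip_width: 0.0467
grip_force: 40.0
```

```bash
python3 s.py
```

```text
14.725 [ 0.5532 -0.2115  0.2801] yaw x 20.54 F [-2.4 -0.4  5.4] M [-0.124  0.275  0.017] j6 0.66
```

Call:
step_arm(rows=[[0, 0, -7e-05, 0, 0, -5], [0, 0, -7e-05, 0, 0, -5]])

```text
time: 14.98
position: [0.5533, -0.2114, 0.28]
tool_rot: [0.996, 0.092, 0.0, 0.001]
ft_force: [-2.1, -0.7, 6.1]
grip_width: 0.0467
grip_force: 40.0
```

```bash
python3 s.py
```

```text
14.975 [ 0.5533 -0.2114  0.28  ] yaw x 10.53 F [-2.1 -0.7  6.1] M [-0.086  0.327  0.108] j6 0.834
```

Call:
step_arm(rows=[[0, 0, -5e-05, 0, 0, -5], [0, 0, 0, 0, 0, 0]])

```text
time: 15.22
position: [0.5533, -0.2114, 0.2799]
tool_rot: [0.999, 0.049, 0.0, 0.001]
ft_force: [-1.1, 0.0, 5.8]
grip_width: 0.047
grip_force: 40.0
```

```bash
python3 s.py
```

```text
15.225 [ 0.5533 -0.2114  0.2799] yaw x 5.64 F [-1.1  0.   5.8] M [-0.026  0.253 -0.004] j6 0.919
```

Call:
step_arm(rows=[[0, 0, -5e-05, 0, 0, -5], [0, 0, 0, 0, 0, 0]])

```text
time: 15.48
position: [0.5534, -0.2114, 0.2799]
tool_rot: [1.0, 0.006, 0.001, 0.001]
ft_force: [-1.4, 0.1, 5.1]
grip_width: 0.0466
grip_force: 40.0
```

```bash
python3 s.py
```

```text
15.475 [ 0.5534 -0.2114  0.2799] yaw x 0.64 F [-1.4  0.1  5.1] M [ 0.024  0.201 -0.057] j6 1.007
```

Call:
step_arm(rows=[[0, 0, -5e-05, 0, 0, -5], [0, 0, -5e-05, 0, 0, -5], [0, 0, 0, 0, 0, 0]])

```text
time: 15.85
position: [0.5535, -0.2113, 0.2798]
tool_rot: [0.997, -0.08, 0.001, 0.001]
ft_force: [-0.5, 0.3, 6.0]
grip_width: 0.0464
grip_force: 40.0
```

```bash
python3 s.py
```

```text
15.85 [ 0.5535 -0.2113  0.2798] yaw x -9.21 F [-0.5  0.3  6. ] M [0.072 0.143 0.445] j6 1.179
```

Call:
step_arm(rows=[[0, 0, 0, 0, 0, -5], [0, 0, 0, 0, 0, 0]])

```text
time: 16.1
position: [0.5537, -0.2113, 0.2798]
tool_rot: [0.993, -0.122, 0.001, 0.001]
ft_force: [-0.4, -0.5, 5.7]
grip_width: 0.0469
grip_force: 40.0
```

```bash
python3 s.py
```

```text
16.1 [ 0.5537 -0.2113  0.2798] yaw x -14.01 F [-0.4 -0.5  5.7] M [-0.041  0.047  1.12 ] j6 1.264
```

The stop is firm: the moment climbed to 1.1 N m, with onset at tool yaw about -6°. Next I back off. The total play is 0.2 rad (11.5°), followed by 90° of plug turn, so the target tool yaw is about 96°. I'll unwind first to see where the moment returns to zero.

Call:
step_arm(rows=[[0, 0, 0, 0, 0, 4], [0, 0, 0, 0, 0, 4], [0, 0, 0, 0, 0, 0]])

```text
time: 16.48
position: [0.5536, -0.2115, 0.2798]
tool_rot: [0.998, -0.055, 0.001, 0.001]
ft_force: [-1.0, 0.2, 5.7]
grip_width: 0.0466
grip_force: 40.0
```

```bash
python3 s.py
```

```text
16.475 [ 0.5536 -0.2115  0.2798] yaw x -6.28 F [-1.   0.2  5.7] M [-0.005  0.115  0.175] j6 1.127
```

Call:
step_arm(rows=[[0, 0, 0, 0, 0, 6], [0, 0, 0, 0, 0, 6], [0, 0, 0.0001, 0, 0, 6], [0, 0, 0.0001, 0, 0, 6], [0, 0, 0.0001, 0, 0, 6], [0, 0, 0, 0, 0, 0]])

```text
time: 17.23
position: [0.5536, -0.2111, 0.28]
tool_rot: [0.979, 0.205, 0.001, 0.0]
ft_force: [0.6, 0.5, 5.5]
grip_width: 0.0467
grip_force: 40.0
```

```bash
python3 s.py
```

```text
17.225 [ 0.5536 -0.2111  0.28  ] yaw x 23.69 F [0.6 0.5 5.5] M [ 0.208 -0.043  0.101] j6 0.603
```

Call:
step_arm(rows=[[0, 0, 8e-05, 0, 0, 6], [0, 0, 8e-05, 0, 0, 6], [0, 0, 8e-05, 0, 0, 6], [0, 0, 8e-05, 0, 0, 6], [0, 0, 8e-05, 0, 0, 6], [0, 0, 8e-05, 0, 0, 6], [0, 0, 8e-05, 0, 0, 6], [0, 0, 8e-05, 0, 0, 6], [0, 0, 8e-05, 0, 0, 6], [0, 0, 8e-05, 0, 0, 6], [0, 0, 8e-05, 0, 0, 6], [0, 0, 8e-05, 0, 0, 6]])

```text
time: 18.73
position: [0.5529, -0.2105, 0.2809]
tool_rot: [0.67, 0.742, 0.001, -0.001]
ft_force: [-2.1, 2.3, 8.1]
grip_width: 0.047
grip_force: 40.0
```

Call:
step_arm(rows=[[0, 0, 0, 0, 0, 1], [0, 0, 0, 0, 0, 0], [0, 0, 0, 0, 0, 0]])

```text
time: 19.1
position: [0.5529, -0.2105, 0.2809]
tool_rot: [0.665, 0.747, 0.0, -0.001]
ft_force: [-2.3, 2.0, 7.2]
grip_width: 0.0465
grip_force: 40.0
```

```bash
python3 s.py; python3 - <<'E'
from h import *
c=camera('wrist'); cv2.imwrite('pics/w4.png',c['pixels']); W=cloud(c,ext(c,get_obs()))
cv2.imwrite('pics/w4c.png',cv2.resize(c['pixels'][190:340,210:355],None,fx=4,fy=4,interpolation=cv2.INTER_CUBIC)); np.save('w4.npy',W)
E
```

```text
19.1 [ 0.5529 -0.2105  0.2809] yaw x 96.65 F [-2.3  2.   7.2] M [ 0.406  0.225 -0.003] j6 -0.67
```

View pics/w4c.png

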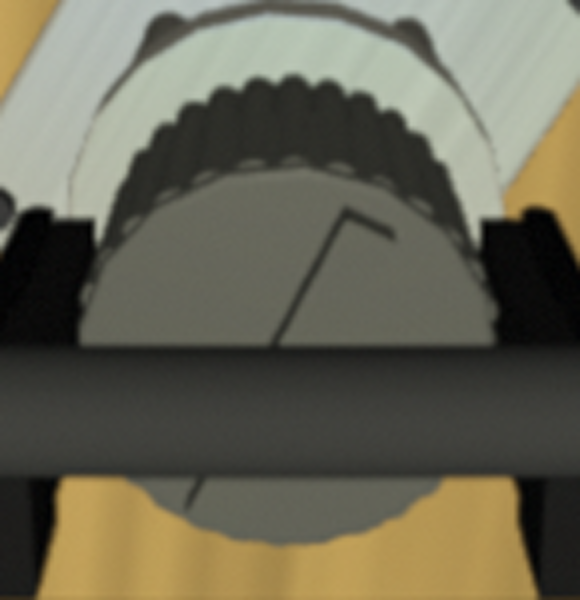

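The crop shows the cap down on the plug between the fingers. The ridge edge is at the same tool pixels as before, (296,242) to (257,316), so the cap has not slipped in the grip. The plug has turned back about 90°, with z up about 1.1 mm. I'll hand in.

```bash
python3 -c "
from rig import hand_in
print(hand_in())"
```

```text
the job is handed in; nothing more can be done
None
```

I seated the grey cap on the plug key, turned it clockwise to the firm stop and backed it off about 90°. I handed the job in at about 19 s, with the arm still gripping the seated cap.

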